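# Unload the sprung-jaw fixture and leave it latched open

## Task

The white instrument box in the spring-clamp fixture is finished. With the fingertips, push the sprung jaw back by its lug until the stop pin drops by itself, and let the jaw come back to rest against the pin; then push the box along the bed, out onto the run-out plate, until it is clear of both jaws. Grip nothing, do not lift the box or touch the stop pin, leave the cutters, screwdriver and tape alone; at the end the jaw is latched open and the box lies flat on the plate.

Things in the scene. Friction and masses are not known exactly. Their poses are not given: they have to be found in the camera images.
- fixture: Spring-clamp fixture on the bench, grey metal bed with its top 10 mm above the bench. Origin on the bench under the middle of the box seat; +x: the way the sprung jaw is pushed open; +y: the run-out side. Bed: x -108..162, y -52..52 mm; run-out plate, flush: x -90..90, on to y 225. Fixed jaw: x -98..-75, y -35..35, 46 mm high. Bridge round the slide bar: x 124..154, y -37..37, 50 mm high.
- jaw (a joint): Sprung jaw's slide (m): 0 box clamped, grows as it is pushed along fixture +x, hard stop 0.026. Spring: about 8 N at 0, 14 N at the stop, towards the box. Just past 0.014 the stop pin drops; let go then and the jaw comes back to 0.014 and stays; let go before, it closes again. Front face at fixture x 75 mm + joint, y -35..35, block 45 mm high.
- lug_face (a point): Middle of the flat push face of the upright lug on the jaw, moving with it: fixture x 82, y 0 at joint 0, 64 mm above the bench. The face looks to fixture -x, over the box; 44 mm wide in y, free from 46 to 76 mm above the bench. Push it along fixture +x, fingertips at least 50 mm above the bench (box top: 46 mm). Lug with the dark upstand behind it: 11 mm thick; do not touch it from behind.
- stop_pin (a joint): The sprung stop pin's drop, metres: 0 while it rides on the slide bar, 0.007 dropped (jaw latched).
- pin_knob (a point): Top of the stop pin's black round knob, 19 mm in diameter, on the bridge at fixture x 139, y 0: 78 mm above the bench while it rides on the bar, 71 mm when dropped. Not to be touched.
- box: White metal instrument box, 150 x 104 mm, 36 mm high, about 0.25 kg, clamped by its 150 mm length. Origin: centre of its underside, 10 mm above the bench; its x axis along fixture -y. Plain face to push: 52 mm from the origin on its +x side (free space beyond); small fittings on the -x side go ahead. Clear of the jaws with its origin at fixture y above 88 mm; 120 is mid run-out.
- cutters: Side cutters with red handles, 141 x 52 x 12 mm, loose on the bench to the left, beyond the run-out. Leave alone.
- screwdriver: Red-handled screwdriver, 172 mm long, loose on the bench at the right, nearer the robot. Leave alone.
- tape: Black roll of tape, 63 mm across, 19 mm high, loose on the bench at the far left. Leave alone.

How it is judged:
On the way, in this order (a step that is already met when the one before it is completed fails the run):
1. the jaw is latched open on its stop pin while the box is still in its seat (value of joint jaw between 0.012 and 0.016 m and value of joint stop_pin above 0.0055 m and y of box in the frame of fixture below 0.03 m), for 0.2 s.
2. the box is out of the jaws, on the run-out (y of box in the frame of fixture above 0.088 m), for 0.2 s.
At the end, for the whole second after the job is handed in: The jaw rests on the dropped stop pin (slide between 12 and 16 mm, pin dropped by more than 5.5 mm); the box lies still and flat on the run-out plate (underside 8 to 12 mm above the bench, tilted less than 0.05 rad), its origin beyond 88 mm in the fixture's y, so clear of both jaws (value of joint jaw between 0.012 and 0.016 m and value of joint stop_pin above 0.0055 m and y of box in the frame of fixture above 0.088 m and height (world z) of box between 0.008 and 0.012 m and angle between box's own z axis and vertical below 0.05 rad and linear speed of box below 0.01 m/s); the robot touches nothing.
It fails at once if the box is lifted or tipped (height (world z) of box above 0.018 m or angle between box's own z axis and vertical above 0.15 rad).
It fails at once if the lug is gripped or touched from behind (contact force between the fingers and lug_back above 1 N).
It fails at once if the stop pin is touched (contact force between the fingers and stop_pin above 1 N).
It fails at once if a tool on the bench is disturbed (distance of any of cutters, screwdriver, tape from where it was at the start of the episode above 0.01 m).
It also fails if it takes over 45 s, if anything falls off the work surface, if the arm or the gripper's body presses on something with over 40 N, if the wrist force passes 120 N, or if a joint passes its speed limit or range.

## Robot

A 6-joint arm with a two-finger parallel gripper is mounted at the origin on the work surface; the furniture and walls round the work are solid. World frame = base frame: x ahead of the robot, y to its left, z up, the work surface at z = 0. Lengths are in m, angles in rad, forces in N, time in s.
With the tool pointing down it reaches from about 0.275 to 0.875 m from the base axis. Payload 12.5 kg.
Tool frame: the origin (TCP) lies midway between the tips of the shut fingers; the grasp point (between the pads) lies 19 mm behind it; z points along the fingers, y is the line along which they close (so a half turn about z gives the same grasp; the last joint's range is limited). The gripper opens to 85 mm and grips with 20 to 120 N. Pads are 22 mm wide; open, the fingers measure 114 mm over their backs; the gripper's body (76 mm by 85 mm) begins 54 mm behind the grasp point. The pads swing forward as they close: fully open they stand 13 mm farther back than shut.
Start: joints at [-1.418, 0.351, 1.652, -0, 1.139, -0.085], TCP at [0.13, -0.535, 0.231] pointing down, gripper open.
Joint ranges: [-2.75, 2.75], [-0.79, 2.1], [0.01, 2.65], [-1.57, 4.71], [0.07, 3.14], [-2.87, 2.87]. Speed limits (rad/s): [2.22, 2.22, 2.79, 3.14, 3.14, 3.14].

## Interface

Orientations are given as a unit quaternion [x, y, z, w].
In Python, from rig import r, optics gives the robot as it stands.
- The arm moves only by the tool apply_moves, never from a script. Its arguments are lists of equal length, an entry for each row: "hand": the closure, from 0 (fully open) to 1 (shut); "slide": the shift along the tool's x, y, z each as a share of 75 cm, from -1 to 1, a list of three; "roll": the turn about the tool's z as a share of 360 degrees, from -1 to 1. In form: {"hand": [hand, ...], "slide": [[tx, ty, tz], ...], "roll": [roll, ...]}. A call has 1 to 20 rows; each row shifts and turns the commanded pose from where the row before left it, along the tool's axes as they then stand; what a row does not reach is not made up. A row lasts 1/10 s, in which the tool goes at most 50 mm and 8.59 degrees, less where a joint would pass 70% of its speed; a pose out of reach is approached as far as the arm can. A call with a number of a shift or a turn outside -1 to 1 is refused whole. A call with a gripper value outside its range is refused whole. The fingers move at their own pace and stop on an object; the grip force is fixed at half the most. Time passes only in rows, so rows that do not move let the fingers close. It gives the time, the measured TCP pose, the force, the opening and the grip force at its end, in the units of the state.
- r.read_state(): the state, without advancing time (a new reading comes with each control period).
- optics.capture(name): name is "scene" or "top"; returns a dict with "color" (384x512x3 uint8, blue, green, red), "depth" (384x512 float32, m along the optical axis (not along the pixel's ray), 0 where there is no reading), "fov_y" (degrees; the focal length in pixels is half the picture's height over the tangent of half this angle, whatever the lens; pixels are square), "cx", "cy" (the principal point, pixels), "view" (4x4, takes a point from world to camera coordinates). Camera axes: x right, y down, z forward; pixel columns grow to the right and rows downward; lengths in m; the calibration is good to about 2 mm. A picture is of the moment at which its call begins.
- r.hand_in(): hands the job in; it is judged then, once.
Trained networks look in the newest picture that a camera, given by its name, has taken for a name from the list of things; names that differ only in an ending like _2 or _b are one class to them, and where a whole thing is asked for, a point or a joint stands for the part that bears it (a point fixed in the world has none). Each returns a list of dicts, best first, with "confidence" (0 to 1); they miss things now and then, are a little off and sometimes report something else, mostly with a low value. They report only what shows in the picture. A call takes as long as a camera call.
- optics.find_in(target, camera): "position" ([row, column] in pixels, amid what is visible of it).
- optics.landmark_of(target, camera): "position" ([row, column] in pixels: a listed point, or the origin of a listed thing).
The state is a dict: "clock": time; "joint_pos": joint angles; "qd": joint speeds; "joint_torque": joint torques, N m; "position": TCP position; "orientation": TCP orientation; "contact_force": force on the tool from outside, world axes, zero at the start; "wrist_torque": the same for the moment, N m; "width": finger opening in m; "grasp_force": force on a finger pad.
Only numpy, scipy, OpenCV 4.12 (cv2) and the standard library are available. Lean on these libraries where they do the work, as an engineer would, in place of code of your own. Each camera call takes 0.05 s, during which the arm holds its last target. There are 200 camera calls.

## Working session

There is one attempt and no reset: what is moved stays moved. The work goes in short steps, Python scripts to look and compute and a tool call to move; the robot and the scene stay as the last step left them, time stands still between calls to the robot, and variables do not carry over. Pictures are saved under pics/ and viewed, at most 10 in all, crops included, and the job is handed in when it is done.

Besides the shell and the picture viewer there is one more tool, called after "Call:" by a JSON object that holds its "fn" and its "kwargs". apply_moves: Moves the arm, as the interface text tells. Shift numbers are shares of 75 cm and turn numbers shares of 360 degrees, none past 1 either way. Its arguments: {"type":"object","properties":{"hand":{"type":"array","items":{"type":"number"}},"slide":{"type":"array","items":{"type":"array","items":{"type":"number","minimum":-1,"maximum":1}}},"roll":{"type":"array","items":{"type":"number","minimum":-1,"maximum":1}}},"required":["hand","slide","roll"]}

```bash
mkdir -p pics; cat > h.py <<'E'
import numpy as np, cv2
from rig import r, optics
def cap(n):
    return optics.capture(n)
def w(c,row,col,z=None):
    f=c["color"].shape[0]/2/np.tan(np.radians(c["fov_y"])/2)
    d=np.array([(col-c["cx"])/f,(row-c["cy"])/f,1.])
    T=np.linalg.inv(c["view"])
    if z is None:
        p=c["depth"][int(round(row))-1:int(round(row))+2,int(round(col))-1:int(round(col))+2]
        k=np.median(p[p>0]) if (p>0).any() else np.nan
    else:
        k=(z-T[2,3])/(T[:3,:3]@d)[2]
    return T[:3,:3]@(d*k)+T[:3,3]
E
python3 - <<'E'
from h import *
np.set_printoptions(precision=4,suppress=True)
for cam in ["top","scene"]:
    c=cap(cam); cv2.imwrite(f"pics/{cam}0.png",c["color"]); print(cam,c["fov_y"])
    for t,z in [("fixture",0),("lug_face",.064),("pin_knob",.078),("box",.01),("cutters",None),("screwdriver",None),("tape",None)]:
        for o in optics.landmark_of(t,cam)[:2]:
            p=o["position"]; print(t,round(o["confidence"],2),np.round(p,1),w(c,*p),w(c,*p,z) if z is not None else "")
s=r.read_state(); print(s)
E
```

```text
top 46.24226090616635
lug_face 0.85 [158. 300.] [ 0.5858 -0.1647  0.0712] [ 0.5869 -0.1653  0.064 ]
pin_knob 0.42 [140.3 302.4] [ 0.6346 -0.1723  0.0733] [ 0.6337 -0.1719  0.078 ]
box 0.72 [192.3 304.3] [ 0.4929 -0.1767  0.0448] [ 0.4953 -0.1797  0.01  ]
cutters 0.88 [233.9 144.6] [ 0.3835  0.2825 -0.    ] 
cutters 0.51 [168.4 161.5] [0.573  0.2337 0.0001] 
screwdriver 0.74 [250.2 376.9] [ 0.3275 -0.3799  0.0172] 
tape 0.82 [168.9 160.1] [0.5715 0.2376 0.0008] 
scene 50.53237741895271
fixture 0.79 [228.2 241.6] [ 0.5333 -0.2185  0.0436] [ 0.487  -0.1653  0.    ]
pin_knob 0.38 [220.9 281.4] [ 0.6261 -0.163   0.0778] [ 0.6263 -0.1633  0.078 ]
pin_knob 0.16 [171.7 292.5] [0.3708 0.2668 0.0051] [0.4623 0.1269 0.078 ]
box 0.67 [222.7 247.2] [ 0.5297 -0.1905  0.047 ] [ 0.49   -0.1433  0.01  ]
cutters 0.48 [173.3 297.1] [0.3991 0.2557 0.0104] 
screwdriver 0.56 [235.7 141.4] [ 0.3135 -0.391   0.0115] 
screwdriver 0.39 [172.3 297.8] [ 0.3817  0.2876 -0.0012] 
tape 0.54 [194.  335.6] [0.5919 0.2067 0.0056] 
{'clock': 0.8, 'joint_pos': array([-1.4176,  0.3507,  1.6518, -0.    ,  1.1391, -0.0846]), 'qd': array([-0.0013,  0.0006,  0.0002,  0.0015,  0.0014,  0.0007]), 'joint_torque': array([  0.0008, -50.5995, -29.1636,  -0.0001,   0.0005,   0.    ]), 'position': array([ 0.1296, -0.5345,  0.2313]), 'orientation': array([ 0.9929,  0.1186, -0.    , -0.    ]), 'contact_force': array([0.5218, 0.4124, 0.0677]), 'wrist_torque': array([ 0.0164, -0.0331,  0.0034]), 'grasp_force': 0.0, 'width': 0.08511924067439285}
```

```bash
python3 - <<'E'
import cv2
a=cv2.imread("pics/top0.png")[100:290,110:430]; cv2.imwrite("pics/top0c.png",cv2.resize(a,None,fx=2.5,fy=2.5,interpolation=cv2.INTER_CUBIC))
E
```

```text
(no output)
```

View pics/top0c.png

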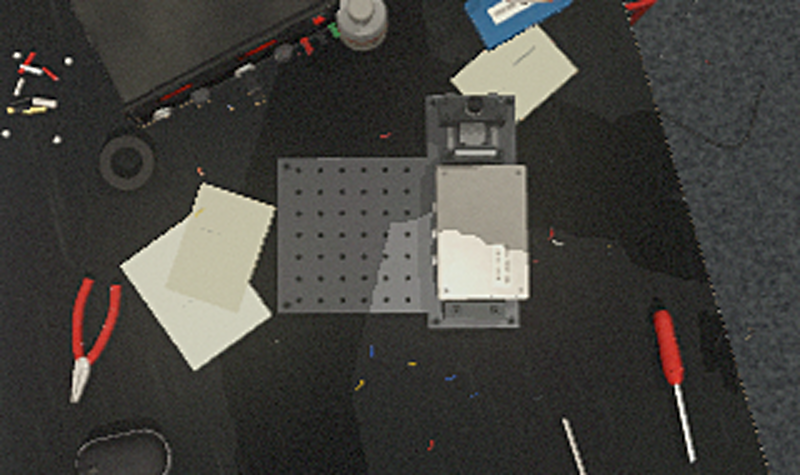

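View pics/scene0.png

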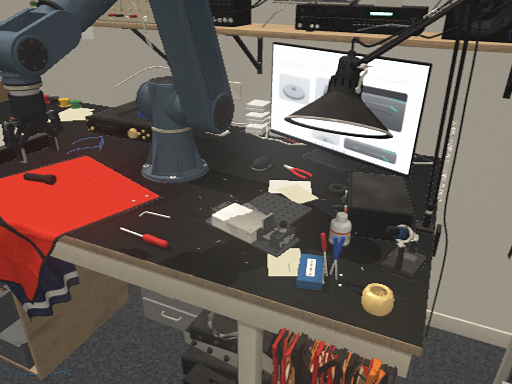

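The top crop shows the fixture upright in the view. The lug and bridge are at about (475,130), the box spans (437–528, 165–300), and the run-out plate extends left to column 278, which is world +y. The scene view shows a lamp nearby, so I'll check how close it is. Next I'll fit rectangles to the depth cloud.

```bash
cat >> h.py <<'E'
def cloud(c):
    h,wd=c["depth"].shape; f=h/2/np.tan(np.radians(c["fov_y"])/2)
    v,u=np.mgrid[:h,:wd]; d=c["depth"]
    P=np.stack([(u-c["cx"])/f*d,(v-c["cy"])/f*d,d],-1)
    T=np.linalg.inv(c["view"]); return P@T[:3,:3].T+T[:3,3]
E
python3 - <<'E'
from h import *
np.set_printoptions(precision=4,suppress=True)
c=cap("top"); P=cloud(c); print("cam",np.linalg.inv(c["view"])[:3,3])
ok=c["depth"]>0
X,Y,Z=P[...,0],P[...,1],P[...,2]
box=ok&(X>.4)&(X<.61)&(Y>-.27)&(Y<-.08)
def rect(m,n):
    q=P[m][:,:2].astype(np.float32); rr=cv2.minAreaRect(q*1000); print(n,len(q),rr,"zmed",np.median(P[m][:,2])); print(cv2.boxPoints(rr))
k=np.ones((2,2),np.uint8)
m=ok&(X>.35)&(X<.7)&(Y>-.3)&(Y<.15)&(Z>.036)&(Z<.056)&(X<.57)
rect(cv2.morphologyEx(m.astype(np.uint8),cv2.MORPH_OPEN,k)>0,"box")
m=ok&(X>.35)&(X<.66)&(Y>-.11)&(Y<.11)&(Z>.005)&(Z<.016)
rect(cv2.morphologyEx(m.astype(np.uint8),cv2.MORPH_OPEN,np.ones((5,5),np.uint8))>0,"plate")
m=ok&(X>.55)&(X<.7)&(Y>-.25)&(Y<-.1)&(Z>.06)
for a in P[m]: print(a,end=" ")
print()
s=cap("scene"); Q=cloud(s)
for rc in [(118,330),(132,385),(126,292),(130,350),(230,340),(180,385),(185,430)]: print(rc,Q[rc])
E
```

```text
cam [ 0.404  -0.0651  1.2996]
box 2121 ((481.8940734863281, -147.82545471191406), (162.84823608398438, 176.54876708984375), 89.0733871459961) zmed 0.044944774315692326
[[ 392.3145 -227.8114]
 [ 568.8401 -230.6665]
 [ 571.4737  -67.8395]
 [ 394.948   -64.9844]]
plate 2509 ((495.27606201171875, -24.810470581054688), (170.48741149902344, 176.5140380859375), 89.07650756835938) zmed 0.00935186334616267
[[ 405.6566 -108.6206]
 [ 582.1477 -111.4656]
 [ 584.8955   58.9997]
 [ 408.4044   61.8446]]
[ 0.6996 -0.2199  0.4086] [ 0.6999 -0.2262  0.4072] [ 0.7    -0.1986  0.4025] [ 0.6994 -0.2024  0.404 ] [ 0.6994 -0.2044  0.404 ] [ 0.6981 -0.2059  0.4077] [ 0.6986 -0.2082  0.406 ] [ 0.6994 -0.2106  0.4037] [ 0.6997 -0.2128  0.4024] [ 0.6988 -0.2144  0.4052] [ 0.6996 -0.2168  0.4027] [ 0.6987 -0.2184  0.4052] [ 0.6989 -0.2206  0.4044] [ 0.699  -0.2227  0.404 ] [ 0.6989 -0.2247  0.4043] [ 0.6991 -0.2269  0.4033] [ 0.699  -0.2289  0.4035] [ 0.6979 -0.2303  0.4068] [ 0.6978 -0.2322  0.4072] [ 0.699  -0.235   0.4034] [ 0.6993 -0.2372  0.4021] [ 0.6997 -0.2395  0.4009] [ 0.6987 -0.241   0.4038] [ 0.6985
[... 28228 characters left out ...]
0.0749] [ 0.5764 -0.1833  0.0764] [ 0.5757 -0.1428  0.0666] [ 0.5751 -0.1453  0.0706] [ 0.5755 -0.1482  0.0679] [ 0.5756 -0.151   0.0667] [ 0.5756 -0.1538  0.0665] [ 0.5751 -0.1564  0.0693] [ 0.5753 -0.1592  0.0677] [ 0.5755 -0.1621  0.066 ] [ 0.5753 -0.1648  0.0669] [ 0.5751 -0.1675  0.0679] [ 0.5747 -0.17    0.0703] [ 0.5752 -0.1731  0.0669] [ 0.5749 -0.1757  0.0683] [ 0.5745 -0.1783  0.0707] [ 0.5754 -0.1816  0.0641] [ 0.5752 -0.1843  0.065 ] 
(118, 330) [ 0.8099 -0.2913  0.4245]
(132, 385) [ 0.8871 -0.2148  0.3962]
(126, 292) [0.2057 0.4931 0.0996]
(130, 350) [ 0.7805 -0.1406  0.3591]
(230, 340) [ 0.7517 -0.0651  0.0539]
(180, 385) [0.747  0.2245 0.0999]
(185, 430) [0.893  0.1783 0.1453]
```

```bash
python3 - <<'E'
from h import *
c=cap("top"); P=cloud(c); X,Y,Z=P[...,0],P[...,1],P[...,2]
for x in (.44,.47,.5,.53,.55):
    m=(abs(X-x)<.004)&(Z>.034)&(Z<.056)&(Y>-.3)&(Y<.1); print(x,Y[m].min(),Y[m].max(),np.median(Z[m]))
for y in (-.19,-.17,-.15):
    m=(abs(Y-y)<.003)&(Z>.036)&(Z<.056)&(X>.38)&(X<.6); print(y,np.sort(X[m])[[0,-1]])
m=(X<.6)&(X>.3)&(Y>-.5)&(Y<.05)&(Z>.09); print("tall",m.sum(), P[m][:5])
E
```

```text
0.44 -0.21908953178633722 -0.12160526197744684 0.045597681246430266
0.47 -0.21999489538817407 -0.12222267387820307 0.045279386315025594
0.5 -0.2211750914919754 -0.12276780732316567 0.04481340242252574
0.53 -0.2190970352087332 -0.12355452633955061 0.04516343038197701
0.55 -0.21883184394633193 -0.12132033046465748 0.04518533796084445
-0.19 [0.39593268 0.58694176]
-0.17 [0.39629759 0.59312468]
-0.15 [0.39662384 0.59207255]
tall 830 [[ 0.40403709 -0.06513148  1.29958092]
 [ 0.40403709 -0.06513148  1.29958092]
 [ 0.40403709 -0.06513148  1.29958092]
 [ 0.40403709 -0.06513148  1.29958092]
 [ 0.40403709 -0.06513148  1.29958092]]
```

Call:
{"fn": "apply_moves", "kwargs": {"hand": [1,1,1,1,1,1,1,1,1,1,1,1,1,1,1,1,1], "slide": [[0.0463,-0.0253,0],[0.0463,-0.0253,0],[0.0463,-0.0253,0],[0.0463,-0.0253,0],[0.0463,-0.0253,0],[0.0463,-0.0253,0],[0.0463,-0.0253,0],[0.0463,-0.0253,0],[0.0463,-0.0253,0],[0.0463,-0.0253,0],[0.0463,-0.0253,0],[0.0463,-0.0253,0],[0.0463,-0.0253,0],[0.0463,-0.0253,0],[0,0,0],[0,0,0],[0,0,0]], "roll": [0,0,0,0,0,0,0,0,0,0,0,0,0,0,0.0202,0.0202,0]}}

```text
clock: 2.65
position: [0.5396, -0.1615, 0.2312]
orientation: [1.0, -0.009, -0.0, -0.0]
contact_force: [0.7, 0.2, 0.2]
width: -0.0
grasp_force: 0.0
```

Call:
{"fn": "apply_moves", "kwargs": {"hand": [1,1,1,1,1,1,1,1], "slide": [[0,0,0.04],[0,0,0.04],[0,0,0.04],[0,0,0.04],[0,0,0.04],[0,0,0.0165],[0,0,0.0165],[0,0,0]], "roll": [0,0,0,0,0,0,0,0]}}

```text
clock: 3.45
position: [0.5392, -0.1618, 0.0559]
orientation: [1.0, -0.008, -0.001, -0.0]
contact_force: [-0.0, -0.1, 0.1]
width: 0.0001
grasp_force: 0.0
```

```bash
python3 - <<'E'
from h import *
c=cap("top"); cv2.imwrite("pics/t1.png",cv2.resize(c["color"][120:220,250:370],None,fx=5,fy=5,interpolation=cv2.INTER_CUBIC))
print(r.read_state()["position"],r.read_state()["contact_force"])
E
```

```text
[ 0.53970258 -0.16199058  0.05688715] [-0.01142918  0.09004372  0.67820988]
```

View pics/t1.png

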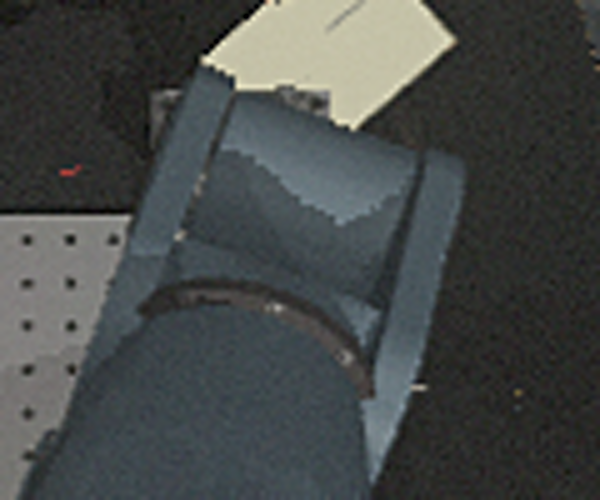

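The top view is blocked by the wrist, as expected, so I'll guide the push by force. First I'll check the clearance between wrist and lamp.

```bash
python3 - <<'E'
from h import *
c=optics.capture("top"); P=cloud(c)[100:230,270:350]; m=P[...,2]>.15; Q=P[m]
for z in np.arange(.15,.6,.05):
    q=Q[(Q[:,2]>=z)&(Q[:,2]<z+.05)]
    if len(q): print(round(z,2),len(q),"x",q[:,0].min().round(3),q[:,0].max().round(3),"y",q[:,1].min().round(3),q[:,1].max().round(3))
c=optics.capture("scene"); cv2.imwrite("pics/s1.png",cv2.resize(c["color"][60:280,180:440],None,fx=3,fy=2.7))
E
```

```text
0.25 1 x 0.54 0.54 y -0.115 -0.115
0.3 193 x 0.497 0.602 y -0.234 -0.089
0.35 1612 x 0.49 0.668 y -0.231 -0.093
0.4 1048 x 0.419 0.546 y -0.212 -0.076
0.45 994 x 0.402 0.497 y -0.174 -0.075
0.5 1122 x 0.395 0.456 y -0.166 -0.074
0.55 374 x 0.396 0.42 y -0.138 -0.073
```

View pics/s1.png

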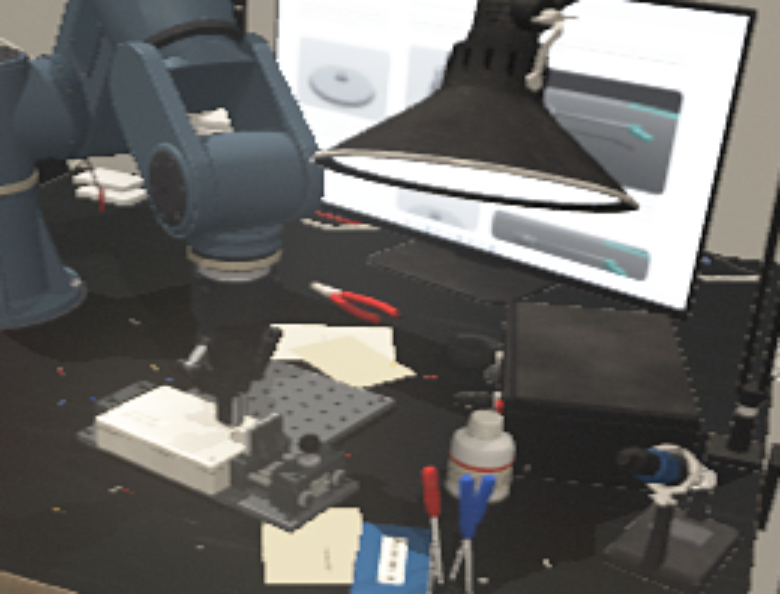

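```bash
python3 - <<'E'
from h import *
c=optics.capture("top"); P=cloud(c); X,Y,Z=P[...,0],P[...,1],P[...,2]
for y in np.arange(-.25,-.06,.015):
    m=(abs(Y-y)<.0075)&(Z>.2)&(X>.3)&(X<.85); x=np.sort(X[m]); g=np.where(np.diff(x)>.012)[0]
    i=g[0] if len(g) else -1
    zz=Z[m][np.argsort(X[m])]
    print(round(y,3), "arm to",x[i].round(3),zz[i].round(3),"next", (x[i+1].round(3),zz[i+1].round(3)) if len(g) else None)
E
```

```text
-0.25 arm to 0.85 0.417 next None
-0.235 arm to 0.563 0.336 next (np.float64(0.668), np.float64(0.381))
-0.22 arm to 0.565 0.338 next (np.float64(0.665), np.float64(0.371))
-0.205 arm to 0.567 0.339 next (np.float64(0.664), np.float64(0.366))
-0.19 arm to 0.574 0.336 next (np.float64(0.665), np.float64(0.359))
-0.175 arm to 0.581 0.336 next (np.float64(0.666), np.float64(0.362))
-0.16 arm to 0.588 0.333 next (np.float64(0.671), np.float64(0.352))
-0.145 arm to 0.592 0.338 next (np.float64(0.677), np.float64(0.347))
-0.13 arm to 0.605 0.332 next (np.float64(0.686), np.float64(0.341))
-0.115 arm to 0.6 0.345 next (np.float64(0.7), np.float64(0.339))
-0.1 arm to 0.582 0.337 next (np.float64(0.723), np.float64(0.332))
-0.085 arm to 0.541 0.333 next (np.float64(0.768), np.float64(0.332))
-0.07 arm to 0.488 0.44 next None
```

Call:
{"fn": "apply_moves", "kwargs": {"hand": [1,1,1,1,1,1,1], "slide": [[0.0075,0,0],[0.0075,0,0],[0.004,0,0],[0.004,0,0],[0.004,0,0],[0.004,0,0],[0,0,0]], "roll": [0,0,0,0,0,0,0]}}

```text
clock: 4.35
position: [0.5631, -0.1622, 0.0565]
orientation: [1.0, -0.008, 0.0, 0.0]
contact_force: [-0.2, -0.6, 0.3]
width: 0.0001
grasp_force: 0.0
```

Call:
{"fn": "apply_moves", "kwargs": {"hand": [1,1,1,1], "slide": [[0.003,0,0],[0.003,0,0],[0.003,0,0],[0,0,0]], "roll": [0,0,0,0]}}

```text
clock: 4.75
position: [0.5681, -0.1621, 0.0563]
orientation: [1.0, -0.008, -0.002, -0.0]
contact_force: [-8.8, -0.5, 5.8]
width: 0.0001
grasp_force: 4.3
```

Call:
{"fn": "apply_moves", "kwargs": {"hand": [1,1,1,1,1,1,1,1], "slide": [[0.003,0,0],[0.003,0,0],[0.003,0,0],[0.003,0,0],[0.003,0,0],[0.003,0,0],[0.003,0,0],[0,0,0]], "roll": [0,0,0,0,0,0,0,0]}}

```text
clock: 5.55
position: [0.5832, -0.1623, 0.0563]
orientation: [1.0, -0.008, -0.003, -0.001]
contact_force: [-12.5, 0.3, 8.5]
width: 0.0002
grasp_force: 6.1
```

```bash
python3 - <<'E'
from h import *
c=optics.capture("scene"); cv2.imwrite("pics/s2.png",cv2.resize(c["color"][190:260,210:320],None,fx=7,fy=7,interpolation=cv2.INTER_CUBIC))
P=cloud(c); X,Y,Z=P[...,0],P[...,1],P[...,2]
m=(abs(X-.632)<.014)&(abs(Y+.164)<.014)&(Z>.055)&(Z<.1); print(np.sort(Z[m])[-12:], m.sum())
s=r.read_state();print(s["position"],s["contact_force"])
E
```

```text
[0.07044052 0.07061161 0.0710247  0.07144628 0.0717207  0.07189775
 0.07198006 0.07203559 0.07231276 0.07231487 0.07306099 0.07388185] 54
[ 0.58320414 -0.1622624   0.05629533] [-13.01564781   0.03747999   8.27134898]
```

View pics/s2.png

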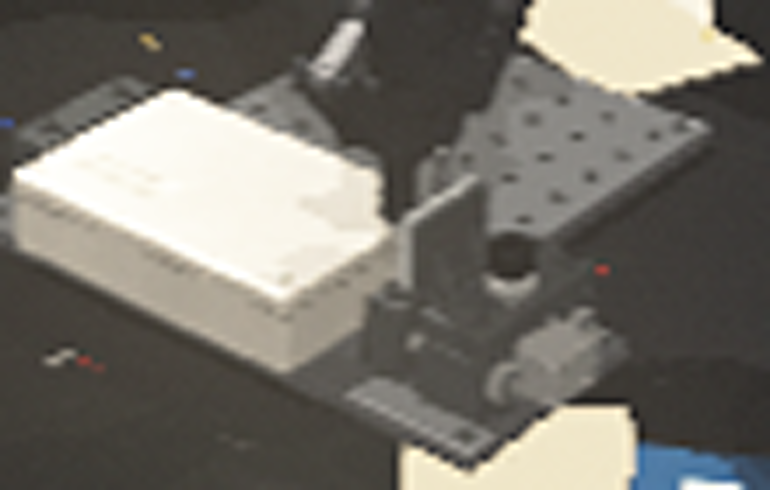

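The knob top now measures about 0.072, so the pin has dropped, and a gap has opened between jaw and box. Backing off lets the jaw rest on the pin; then I'll lift and go round to the -y side of the box.

Call:
{"fn": "apply_moves", "kwargs": {"hand": [1,1,1,1,1,1,1,1,1,1,1,1,0.4,0.4,0.4,0.4,0.4,0.4,0.4,0.4], "slide": [[-0.005,0,0],[-0.007,0,0],[-0.009,0,0],[-0.009,0,0],[0,0,-0.027],[0,0,-0.027],[0,0,-0.027],[-0.0182,0.0262,0],[-0.0182,0.0262,0],[-0.0182,0.0262,0],[-0.0182,0.0262,0],[-0.0182,0.0262,0],[0,0,0],[0,0,0],[0,0,0],[0,0,0],[0,0,0],[0,0,0],[0,0,0],[0,0,0]], "roll": [0,0,0,0,0,0,0,0,0,0,0,0,-0.0227,-0.0227,-0.0227,-0.0227,-0.0227,-0.0227,-0.0227,-0.0227]}}

```text
clock: 7.6
position: [0.4927, -0.2593, 0.1173]
orientation: [0.844, 0.536, 0.0, 0.0]
contact_force: [0.2, 0.5, -0.7]
width: 0.051
grasp_force: 0.0
```

Call:
{"fn": "apply_moves", "kwargs": {"hand": [0.4,0.4,0.4,0.4], "slide": [[0,0,0],[0,0,0],[0,0,0],[0,0,0]], "roll": [-0.0227,-0.0227,-0.0227,0]}}

```text
clock: 8.0
position: [0.4928, -0.2593, 0.1173]
orientation: [0.713, 0.701, 0.0, 0.0]
contact_force: [0.6, 0.3, 0.2]
width: 0.0511
grasp_force: 0.0
```

```bash
python3 - <<'E'
from h import *
c=optics.capture("scene"); cv2.imwrite("pics/s3.png",cv2.resize(c["color"][180:270,200:320],None,fx=6,fy=6,interpolation=cv2.INTER_CUBIC))
P=cloud(c); X,Y,Z=P[...,0],P[...,1],P[...,2]
m=(abs(X-.632)<.014)&(abs(Y+.164)<.014)&(Z>.055)&(Z<.1); print(np.sort(Z[m])[-12:], m.sum())
s=r.read_state();print(s["position"],s["orientation"],s["contact_force"],s["width"],s["joint_pos"])
c=optics.capture("top");P=cloud(c); X,Y,Z=P[...,0],P[...,1],P[...,2]
m=(Z>.07)&(Z<.085)&(X>.56)&(X<.61)&(Y>-.19)&(Y<-.13); print("lug",X[m].min(),X[m].max(),m.sum())
m=(abs(X-.632)<.011)&(abs(Y+.164)<.009)&(Z>.055)&(Z<.1); print("knob",np.median(Z[m]),m.sum())
E
```

```text
[0.07020646 0.07030459 0.07048551 0.07089379 0.07099909 0.07103031
 0.0710461  0.07159041 0.072133   0.07237182 0.07272247 0.07493997] 52
[ 0.49278818 -0.25931912  0.11733441] [7.14505949e-01 6.99629354e-01 4.31617535e-05 1.22313374e-04] [-0.80238124 -0.03448745 -0.44212218] 0.051139889219413606 [-5.68025386e-01  5.05623945e-01  1.73209943e+00  3.66924049e-05
  9.03611475e-01 -5.47009016e-01]
lug 0.588374944351701 0.5997810402996845 66
knob 0.0694424675393881 39
```

View pics/s3.png

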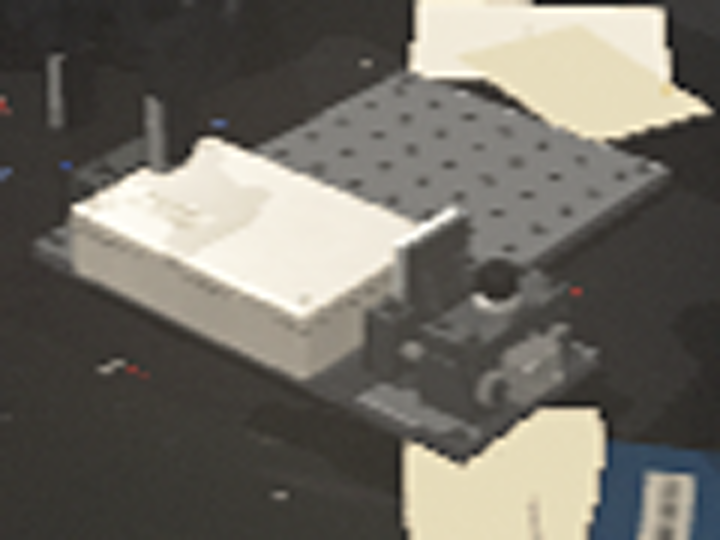

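The lug shifted +13–14 mm and the knob is down at about 0.070, so the jaw is latched. The box is still in its seat, and the fingers are free behind its plain face. Next I descend and start the push.

Call:
{"fn": "apply_moves", "kwargs": {"hand": [0.4,0.4,0.4,0.4,0.4,0.4,0.4,0.4,0.4,0.4,0.4,0.4,0.4,0.4,0.4,0.4], "slide": [[0,0,0.02],[0,0,0.02],[0,0,0.02],[0,0,0.02],[0,0,0.02],[0,0,0.012],[0,0,0.012],[0.01,0,0],[0.01,0,0],[0.005,0,0],[0.005,0,0],[0.005,0,0],[0.006,0,0],[0.006,0,0],[0.006,0,0],[0,0,0]], "roll": [0,0,0,0,0,0,0,0,0,0,0,0,0,0,0,0]}}

```text
clock: 9.7
position: [0.4937, -0.219, 0.0243]
orientation: [0.713, 0.701, 0.0, -0.0]
contact_force: [0.5, -0.2, 0.2]
width: 0.0511
grasp_force: 0.0
```

```bash
python3 - <<'E'
from h import *
s=r.read_state();print(s["position"],s["contact_force"],s["width"])
c=optics.capture("top");P=cloud(c); X,Y,Z=P[...,0],P[...,1],P[...,2]
for x in (.43,.46,.49,.52,.55):
    m=(abs(X-x)<.004)&(Z>.034)&(Z<.056)&(Y>-.3)&(Y<.1); print(x,Y[m].min(),Y[m].max()) if m.any() else 0
E
```

```text
[ 0.49367005 -0.21903237  0.02434116] [ 0.47781666 -0.15121054  0.16687076] 0.051082486814491006
0.43 -0.1301528194247648 -0.10752509012829668
0.46 -0.14171339471855576 -0.10808095582919264
0.49 -0.15616009199469316 -0.10858995978769975
0.52 -0.16538573848120441 -0.10915352487089852
0.55 -0.17752688224699403 -0.10983940709225494
```

Call:
{"fn": "apply_moves", "kwargs": {"hand": [0.4,0.4,0.4,0.4,0.4,0.4,0.4,0.4,0.4,0.4,0.4,0.4,0.4,0.4,0.4,0.4,0.4,0.4,0.4,0.4], "slide": [[0.005,0,0],[0.008,0,0],[0.01,0,0],[0.01,0,0],[0.01,0,0],[0.01,0,0],[0.01,0,0],[0.01,0,0],[0.01,0,0],[0.01,0,0],[0.01,0,0],[0.01,0,0],[0.01,0,0],[0.01,0,0],[0.008,0,0],[0.005,0,0],[0.003,0,0],[0,0,0],[-0.01,0,0],[-0.02,0,0]], "roll": [0,0,0,0,0,0,0,0,0,0,0,0,0,0,0,0,0,0,0,0]}}

```text
clock: 11.75
position: [0.4952, -0.1308, 0.0243]
orientation: [0.713, 0.701, 0.0, -0.0]
contact_force: [-0.5, -0.5, -0.9]
width: 0.0512
grasp_force: 0.0
```

Call:
{"fn": "apply_moves", "kwargs": {"hand": [0.4,0.4,0.4,0.4,0.4,0.4,0.4,0.4,0.4,0.4,0.4], "slide": [[-0.01,0,0],[0,0,-0.03],[0,0,-0.04],[0,0,-0.04],[0,0,-0.04],[0,0,-0.03],[-0.05,0,0],[-0.06,0,0],[-0.06,0,0],[-0.05,0,0],[0,0,0]], "roll": [0,0,0,0,0,0,0,0,0,0,0]}}

```text
clock: 12.85
position: [0.4913, -0.3076, 0.1592]
orientation: [0.715, 0.699, -0.0, 0.001]
contact_force: [0.3, 0.4, -0.1]
width: 0.0511
grasp_force: 0.0
```

```bash
python3 - <<'E'
from h import *
s=r.read_state();print(s["position"],s["contact_force"],s["clock"])
c=optics.capture("top");P=cloud(c); X,Y,Z=P[...,0],P[...,1],P[...,2]
cv2.imwrite("pics/t4.png",cv2.resize(c["color"][120:250,200:360],None,fx=4.5,fy=4.5,interpolation=cv2.INTER_CUBIC))
for x in (.43,.46,.49,.52,.55):
    m=(abs(X-x)<.004)&(Z>.034)&(Z<.056)&(Y>-.3)&(Y<.1); print(x,Y[m].min(),Y[m].max(),np.median(Z[m])) if m.any() else 0
m=(Z>.07)&(Z<.085)&(X>.56)&(X<.61)&(Y>-.19)&(Y<-.13); print("lug",X[m].min(),X[m].max())
m=(abs(X-.632)<.011)&(abs(Y+.164)<.009)&(Z>.055)&(Z<.1); print("knob",np.median(Z[m]))
E
```

```text
[ 0.49132078 -0.3076239   0.15921197] [ 0.33274857  0.43722405 -0.0644882 ] 12.85
0.43 -0.09363668584474157 0.004143491004915581 0.04578670209379587
0.46 -0.09421829135154529 0.0036862932700141987 0.04538079463479905
0.49 -0.09478147321466526 0.00350275271617817 0.04553706361087784
0.52 -0.0953933956936992 0.0029663257730398046 0.04550244143079163
0.55 -0.09585982621338243 0.002865321219245931 0.04488428608520967
lug 0.5882018042176804 0.5998616505105229
knob 0.06847052259649211
```

View pics/t4.png

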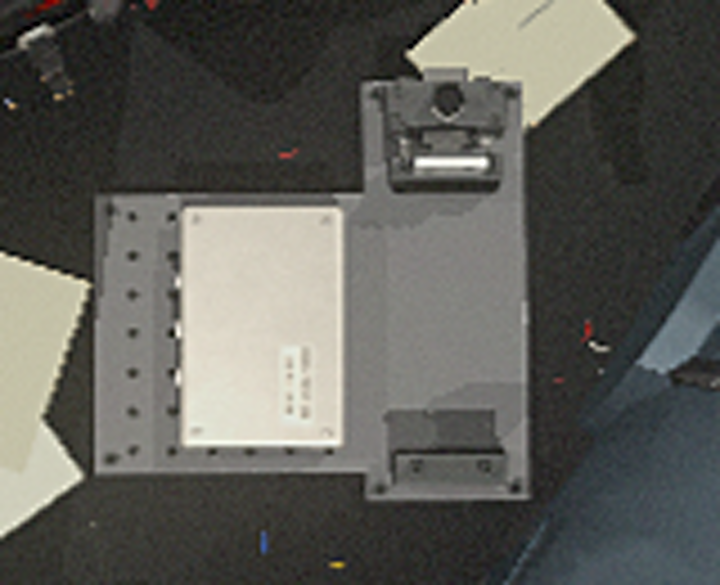

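The box lies flat on the plate with its origin at fixture y of about 116 mm, clear of both jaws. The jaw is latched and the arm touches nothing.

```bash
python3 -c "
from rig import r
print(r.hand_in())"
```

```text
the job is handed in; nothing more can be done
None
```

The job is handed in, with no verdict returned: the jaw is latched open on its dropped stop pin, and the box lies flat on the run-out plate at about 116 mm in the fixture's y, clear of both jaws.

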